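Feel along the stock lifters of a press die for the one that sticks

ROBOT

A 7-joint arm with a two-finger parallel gripper is mounted at the origin on a cart in front of the work surface, level with it; the furniture and walls round the work are solid. World frame = base frame: x ahead of the robot, y to its left, z up, the work surface at z = 0. Lengths are in mm, angles in rad, forces in N, time in s.
With the tool pointing down it reaches from about 400 to 900 mm from the base axis. Payload 5.6 kg.
Tool frame: the origin (TCP) lies at the very end of the fingers, on their centre line; the grasp point (between the pads) lies 19 mm behind it (r.grasp_offset is the distance from the TCP to the grasp point, in mm); z points along the fingers, y is the line along which they close (so a half turn about z gives the same grasp; the last joint's range is limited). The gripper opens to 92 mm and grips with 3 to 60 N. Pads are 20 mm wide; open, the fingers measure 128 mm over their backs; the gripper's body (75 mm by 189 mm) begins 69 mm behind the grasp point.
Start: joints at [1.198, 0.468, -0.012, 1.603, 0.006, 1.071, -0.056], TCP at [210.464, -614.991, 214.592] pointing down, gripper open.
Joint ranges: [-2.53, 2.53], [-0.31, 2.02], [-1.57, 1.55], [0.28, 2.44], [-1.29, 4.43], [0.15, 1.84], [-2.92, 2.92]. Speed limits (rad/s): [2.57, 2.57, 3.14, 3.14, 3.14, 3.14, 3.14].

INTERFACE

Orientations are given as [roll, pitch, yaw] about the fixed x, y, z axes, in that order (R = Rz(yaw) Ry(pitch) Rx(roll)).
In Python, from station import r, get_image gives the robot as it stands.
- The arm moves only by the tool arm_command, never from a script. Its arguments are lists of equal length, an entry for each row: "claw": the opening, from 0 (shut) to 1 (fully open); "linear": the shift along the tool's x, y, z scaled (see below), a list of three; "rot": the turn, a rotation vector about the tool's x, y, z scaled (see below), a list of three. In form: {"claw": [claw, ...], "linear": [[tx, ty, tz], ...], "rot": [[ax, ay, az], ...]}. A call has 1 to 10 rows; each row is the pose to reach, as a shift and turn from the pose commanded when the call began, along the tool's axes at that moment, turning the shorter way round; what a row does not reach only later rows make up. The controller multiplies each number of a shift by 0.1 m and each number of a turn by 180 degrees. A row lasts 1/12 s, in which the tool goes at most 41.7 mm and 7.16 degrees, less where a joint would pass 70% of its speed; a pose out of reach is approached as far as the arm can. A call with a number of a shift or a turn outside -1 to 1 is refused whole. A call with a gripper value outside its range is refused whole. The fingers move at their own pace and stop on an object; "grip_force" is the grip in N (left out, the last holds). Time passes only in rows, so rows that repeat a pose let the fingers close. It gives the time, the measured TCP pose, the force, the opening and the grip force at its end, in the units of the state.
- r.sense(): the state, without advancing time (a new reading comes with each control period).
- get_image(name): name is "side" or "top" or "wrist"; returns a dict with "frame" (480x640x3 uint8, red, green, blue), "intrinsics" (3x3 intrinsics, pixels), "position" and "attitude" of the camera in the world. Camera axes: x right, y down, z forward; pixel columns grow to the right and rows downward; lengths in mm; the calibration is good to about 2 mm. The wrist camera is an equidistant fisheye: a pixel r from the principal point sees the ray r / f radians off the axis. A picture is of the moment at which its call begins. There is no depth.
- r.sign_off(): hands the job in; it is judged then, once.
The state is a dict: "t": time; "joints": joint angles; "qvel": joint speeds; "tau": joint torques, N m; "tcp_pos": TCP position; "ee_rot": TCP orientation; "ft_force": force on the tool from outside, world axes, zero at the start; "moment": the same for the moment, N m; "width": opening from 0.0 (shut) to 1.0 (fully open); "grasp_force": force on a finger pad.
Only numpy, scipy, OpenCV 4.12 (cv2) and the standard library are available. Lean on these libraries where they do the work, as an engineer would, in place of code of your own. Each camera call takes 0.05 s, during which the arm holds its last target. There are 200 camera calls.

TASK

Run a closed fingertip lightly along the row of five domed spring lifters in the die, one after the other from the end with the infeed plate (the way the strip runs), so that each goes well down into the die; one of them is gummed up and will not spring back. Then go back to that one and finish with the fingertip still resting lightly on it, keeping it down, while the other four stand up, so that I can see which one to take out. Do not pick up or push aside anything lying around.

Things in the scene. Friction and masses are not known exactly. Their poses are not given: they have to be found in the camera images.
- die: lower half of a back-pillar press die, bolted down. Origin: under the centre of the die block, at bench level; z up. Shoe 22 mm high from x = -82 to +122 mm, y = -150 to +150 mm; on it the ground die block, 120 (x) by 250 mm (y), its flat top (die face) 42 mm above the bench. Five lifters in one straight row along y at x = -28 mm, 46 mm apart. Strip runs from the infeed end (+y) to -y
- infeed (a point): middle of the outer edge, upper side, of the thin infeed plate (110 x 66 mm) that sticks out beyond the die block at the infeed end; die frame (0, 193, 40) mm
- pillar_1 (a point): top of the rear guide pillar at the infeed end, 25 mm thick, 108 mm above the bench
- pillar_2 (a point): top of the other rear guide pillar, same size. Between the pillars and the row a strip guide bar along y at die x = +49 mm, 14 mm wide, stands 7 mm (its screws 12 mm) above the die face
- bush_a: a lifter's bush, flush in the die face at one of the five places (letters say nothing of the order), with its lifter. Origin: on the axis at the die face, z up. Lifter: bright round button, 32 mm across, domed top; up, its edge is 1 mm and its crown 10 mm above the face; fully down, the crown is 2 mm above it. Oiled: a fingertip slid along the face wedges it down
- bush_b: a lifter's bush, flush in the die face at one of the five places (letters say nothing of the order), with its lifter. Origin: on the axis at the die face, z up. Lifter: bright round button, 32 mm across, domed top; up, its edge is 1 mm and its crown 10 mm above the face; fully down, the crown is 2 mm above it. Oiled: a fingertip slid along the face wedges it down
- bush_c: a lifter's bush, flush in the die face at one of the five places (letters say nothing of the order), with its lifter. Origin: on the axis at the die face, z up. Lifter: bright round button, 32 mm across, domed top; up, its edge is 1 mm and its crown 10 mm above the face; fully down, the crown is 2 mm above it. Oiled: a fingertip slid along the face wedges it down
- bush_d: a lifter's bush, flush in the die face at one of the five places (letters say nothing of the order), with its lifter. Origin: on the axis at the die face, z up. Lifter: bright round button, 32 mm across, domed top; up, its edge is 1 mm and its crown 10 mm above the face; fully down, the crown is 2 mm above it. Oiled: a fingertip slid along the face wedges it down
- bush_e: a lifter's bush, flush in the die face at one of the five places (letters say nothing of the order), with its lifter. Origin: on the axis at the die face, z up. Lifter: bright round button, 32 mm across, domed top; up, its edge is 1 mm and its crown 10 mm above the face; fully down, the crown is 2 mm above it. Oiled: a fingertip slid along the face wedges it down
- lifter_a (a joint): how far the lifter of bush_a is down: 0 = up, 0.008 m = fully down; takes 2.5 to 6 N. A good one springs back up when let go; just one of the five, at any place and looking like the others, is gummed up and stays where it was pushed down to
- lifter_b (a joint): how far the lifter of bush_b is down: 0 = up, 0.008 m = fully down; takes 2.5 to 6 N. A good one springs back up when let go; just one of the five, at any place and looking like the others, is gummed up and stays where it was pushed down to
- lifter_c (a joint): how far the lifter of bush_c is down: 0 = up, 0.008 m = fully down; takes 2.5 to 6 N. A good one springs back up when let go; just one of the five, at any place and looking like the others, is gummed up and stays where it was pushed down to
- lifter_d (a joint): how far the lifter of bush_d is down: 0 = up, 0.008 m = fully down; takes 2.5 to 6 N. A good one springs back up when let go; just one of the five, at any place and looking like the others, is gummed up and stays where it was pushed down to
- lifter_e (a joint): how far the lifter of bush_e is down: 0 = up, 0.008 m = fully down; takes 2.5 to 6 N. A good one springs back up when let go; just one of the five, at any place and looking like the others, is gummed up and stays where it was pushed down to
- spring: small red-brown die spring, 43 mm long, 18 mm thick, lying on the die's shoe behind the die block between the two pillars; loose; must stay where it is
- dowel_pin: bright dowel pin, 50 mm long, 10 mm thick, lying on the shoe behind the die block; loose; must stay where it is
- hex_key: rusty L-shaped hex key, 86 mm long, 9 mm thick, lying on the bench in front of the die; loose; must stay where it is
- guide_bush: steel guide bush, upright tube 38 mm across, 78 mm tall, standing on the bench beside the die's outfeed end; loose; must stay where it is
- die_ring: turned steel ring 95 mm across, 27 mm tall, flat on the bench to the right; loose; must stay where it is
- flat_file: file with a yellow handle, 305 mm long, lying on the bench to the left; loose; must stay where it is
- try_square: engineer's square, 121 x 75 mm, lying on the bench to the left; loose; must stay where it is
- oil_brush: flat paint brush, 184 mm long, lying on the bench to the right; loose; must stay where it is

How it is judged (in metres and radians):
On the way, in this order (a step that is already met when the one before it is completed fails the run):
1. the first (nearest the infeed plate) lifter in the row goes well down (more than half of its 8 mm) (((value of joint lifter_a above 0.004 m and y of bush_a in the frame of die between 0.069 and 0.115 m) or (value of joint lifter_b above 0.004 m and y of bush_b in the frame of die between 0.069 and 0.115 m) or (value of joint lifter_c above 0.004 m and y of bush_c in the frame of die between 0.069 and 0.115 m) or (value of joint lifter_d above 0.004 m and y of bush_d in the frame of die between 0.069 and 0.115 m) or (value of joint lifter_e above 0.004 m and y of bush_e in the frame of die between 0.069 and 0.115 m))), for 0.04 s.
2. the second lifter in the row goes well down (more than half of its 8 mm) (((value of joint lifter_a above 0.004 m and y of bush_a in the frame of die between 0.023 and 0.069 m) or (value of joint lifter_b above 0.004 m and y of bush_b in the frame of die between 0.023 and 0.069 m) or (value of joint lifter_c above 0.004 m and y of bush_c in the frame of die between 0.023 and 0.069 m) or (value of joint lifter_d above 0.004 m and y of bush_d in the frame of die between 0.023 and 0.069 m) or (value of joint lifter_e above 0.004 m and y of bush_e in the frame of die between 0.023 and 0.069 m))), for 0.04 s.
3. the third (middle) lifter in the row goes well down (more than half of its 8 mm) (((value of joint lifter_a above 0.004 m and y of bush_a in the frame of die between -0.023 and 0.023 m) or (value of joint lifter_b above 0.004 m and y of bush_b in the frame of die between -0.023 and 0.023 m) or (value of joint lifter_c above 0.004 m and y of bush_c in the frame of die between -0.023 and 0.023 m) or (value of joint lifter_d above 0.004 m and y of bush_d in the frame of die between -0.023 and 0.023 m) or (value of joint lifter_e above 0.004 m and y of bush_e in the frame of die between -0.023 and 0.023 m))), for 0.04 s.
4. the fourth lifter in the row goes well down (more than half of its 8 mm) (((value of joint lifter_a above 0.004 m and y of bush_a in the frame of die between -0.069 and -0.023 m) or (value of joint lifter_b above 0.004 m and y of bush_b in the frame of die between -0.069 and -0.023 m) or (value of joint lifter_c above 0.004 m and y of bush_c in the frame of die between -0.069 and -0.023 m) or (value of joint lifter_d above 0.004 m and y of bush_d in the frame of die between -0.069 and -0.023 m) or (value of joint lifter_e above 0.004 m and y of bush_e in the frame of die between -0.069 and -0.023 m))), for 0.04 s.
5. the fifth (far end) lifter in the row goes well down (more than half of its 8 mm) (((value of joint lifter_a above 0.004 m and y of bush_a in the frame of die between -0.115 and -0.069 m) or (value of joint lifter_b above 0.004 m and y of bush_b in the frame of die between -0.115 and -0.069 m) or (value of joint lifter_c above 0.004 m and y of bush_c in the frame of die between -0.115 and -0.069 m) or (value of joint lifter_d above 0.004 m and y of bush_d in the frame of die between -0.115 and -0.069 m) or (value of joint lifter_e above 0.004 m and y of bush_e in the frame of die between -0.115 and -0.069 m))), for 0.04 s.
At the end, for the whole second after the job is handed in: The fingers rest on a lifter that is more than 4 mm down, with 0.3 to 30 N, and the four others all stand up (less than 1.5 mm down): so it is the one that sticks (((value of joint lifter_a above 0.004 m and contact force between the fingers and bush_a between 0.3 and 30 N and value of joint each of lifter_b, lifter_c, lifter_d, lifter_e below 0.0015 m) or (value of joint lifter_b above 0.004 m and contact force between the fingers and bush_b between 0.3 and 30 N and value of joint each of lifter_a, lifter_c, lifter_d, lifter_e below 0.0015 m) or (value of joint lifter_c above 0.004 m and contact force between the fingers and bush_c between 0.3 and 30 N and value of joint each of lifter_a, lifter_b, lifter_d, lifter_e below 0.0015 m) or (value of joint lifter_d above 0.004 m and contact force between the fingers and bush_d between 0.3 and 30 N and value of joint each of lifter_a, lifter_b, lifter_c, lifter_e below 0.0015 m) or (value of joint lifter_e above 0.004 m and contact force between the fingers and bush_e between 0.3 and 30 N and value of joint each of lifter_a, lifter_b, lifter_c, lifter_d below 0.0015 m))); the arm keeps its last pose, push and grip.
It fails at once if a bystander is lifted, carried or shoved more than 25 mm (distance of any of spring, dowel_pin, hex_key, guide_bush, die_ring, flat_file, try_square, oil_brush from where it was at the start of the episode above 0.025 m).
It fails at once if the fingers bear on the die or a lifter with more than 45 N (contact force between the fingers and die above 45 N or contact force between the fingers and bush_a above 45 N or contact force between the fingers and bush_b above 45 N or contact force between the fingers and bush_c above 45 N or contact force between the fingers and bush_d above 45 N or contact force between the fingers and bush_e above 45 N).
It also fails if it takes over 51 s, if anything falls off the work surface, if the arm or the gripper's body presses on something with over 40 N, if the wrist force passes 120 N, or if a joint passes its speed limit or range.

## Working session

There is one attempt and no reset: what is moved stays moved. The work goes in short steps, Python scripts to look and compute and a tool call to move; the robot and the scene stay as the last step left them, time stands still between calls to the robot, and variables do not carry over. Pictures are saved under pics/ and viewed, at most 10 in all, crops included, and the job is handed in when it is done.

Besides the shell and the picture viewer there is one more tool, called after ">>>" in YAML: its name, and indented under it one key for each argument. arm_command: Moves the arm, as the interface text tells. Its arguments: {"type":"object","properties":{"claw":{"type":"array","items":{"type":"number"}},"linear":{"type":"array","items":{"type":"array","items":{"type":"number"}}},"rot":{"type":"array","items":{"type":"array","items":{"type":"number"}}},"grip_force":{"type":"number"}},"required":["claw","linear","rot"]}

```bash
mkdir -p pics; python3 - <<'E'
from station import r,get_image
import cv2,numpy as np,pickle
d={n:get_image(n) for n in("top","side")}
pickle.dump(d,open("cal.pkl","wb"))
for n in d:
    cv2.imwrite(f"pics/{n}0.png",d[n]["frame"][:,:,::-1]);print(n,d[n]["intrinsics"],d[n]["position"],d[n]["attitude"])
s=r.sense();print(s)
E
```

```text
top [[571.87578632   0.         318.22686457]
 [  0.         571.87578632 231.60127056]
 [  0.           0.           1.        ]] [ 359.85783437  -10.87234946 1448.24289531] [-2.97237986  0.01759864 -1.59569257]
side [[573.27833036   0.         311.6579606 ]
 [  0.         573.27833036 237.97182352]
 [  0.           0.           1.        ]] [-131.79436388 -636.69354982 1541.4694    ] [-2.56407403  0.01187879 -0.85725872]
{'t': 0.1, 'joints': array([ 1.19799802,  0.46828317, -0.01155689,  1.60350396,  0.00602643,
        1.07136447, -0.05627857]), 'qvel': array([ 0.00048508, -0.00197401, -0.00254856, -0.00213797, -0.0001956 ,
       -0.00101652, -0.00058856]), 'tau': array([ 2.84593907e-04, -5.21654677e+01, -1.28269679e-02, -2.44369000e+01,
       -5.67843451e-02,  1.40112697e-02,  4.05307412e-05]), 'tcp_pos': array([ 210.24558802, -614.53159427,  213.75084119]), 'ee_rot': array([-3.14007439e+00,  1.55401214e-04,  3.29726923e-01]), 'ft_force': array([0.56908478, 0.02086699, 0.83274688]), 'moment': array([-0.01886758,  0.0349655 ,  0.01277116]), 'grasp_force': 0.0, 'width': 1.00303055071868}
```

View pics/top0.png

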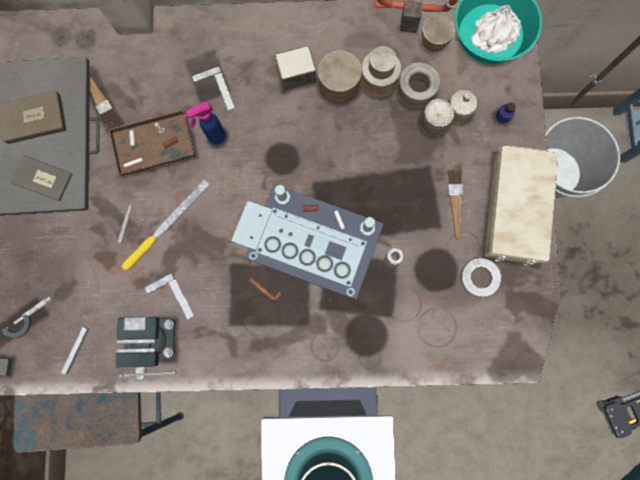

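View pics/side0.png

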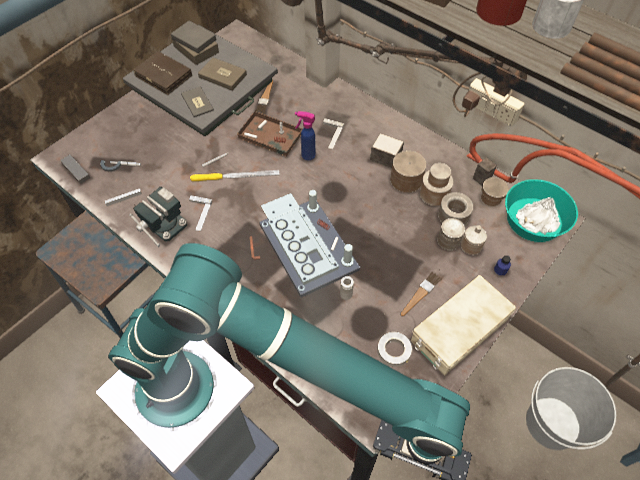

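The top view shows the die at about (310,245), with the infeed plate at its left end (240,225). The lifters run from (272,244) to (342,270). I'll enlarge that area.

```bash
python3 - <<'E'
import cv2,pickle
d=pickle.load(open("cal.pkl","rb"))
f=d["top"]["frame"][:,:,::-1][180:300,225:385]
cv2.imwrite("pics/c.png",cv2.resize(f,None,fx=5,fy=5,interpolation=cv2.INTER_CUBIC))
E
```

```text
(no output)
```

View pics/c.png

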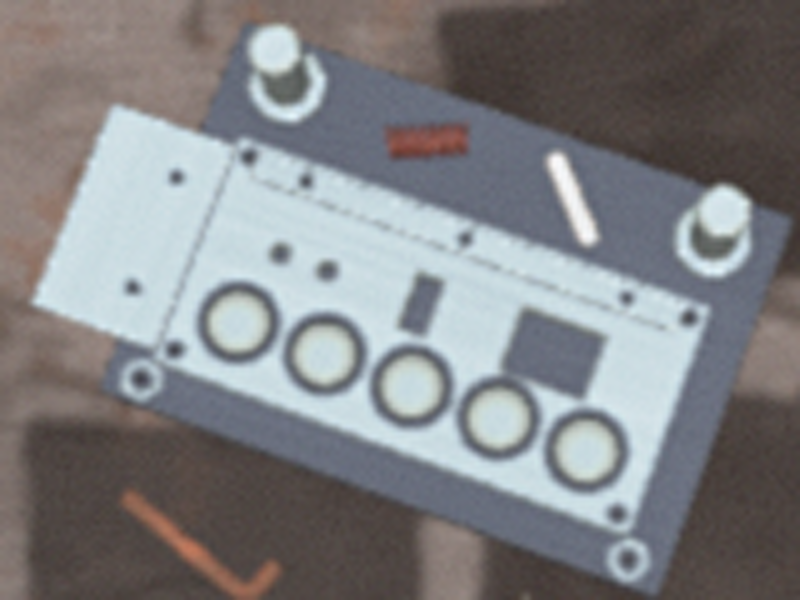

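The crop shows the lifters at (238,321), (325,353), (411,385), (499,417) and (586,450). The die block corners are at (240,138), (710,308), (632,530) and (160,352), and the pillar tops at (274,48) and (724,210).

```bash
cat > h.py <<'E'
import pickle,numpy as np
from scipy.spatial.transform import Rotation as Ro
d=pickle.load(open("cal.pkl","rb"))
def pix2w(c,u,v,z):
    k=c["intrinsics"];R=Ro.from_euler("xyz",c["attitude"]).as_matrix();p=np.array(c["position"])
    ray=R@np.array([(u-k[0,2])/k[0,0],(v-k[1,2])/k[1,1],1]);return p+ray*(z-p[2])/ray[2]
E
python3 - <<'E'
from h import *
f=lambda x,y,z:pix2w(d["top"],x/5+224.6,y/5+179.6,z)
L=np.array([f(x,y,44) for x,y in[(238,321),(325,353),(411,385),(499,417),(586,450)]])
print(L.round(1),np.linalg.norm(np.diff(L,axis=0),axis=1))
C=np.array([f(x,y,42) for x,y in[(240,138),(710,308),(632,530),(160,352)]]);print(C.round(1),C.mean(0))
P=np.array([f(274,48,108),f(724,210,108)]);print(P)
u=(L[0]-L[4])[:2];ex=np.array([u[1],-u[0]])/np.linalg.norm(u)
M=np.vstack([C[:,:2].mean(0)*1,L[:,:2].mean(0)+28*ex]);print("die origin",M)
a=np.arctan2(u[1],u[0]);print("axis ang deg",np.degrees(a))
# dims from corners
print([np.linalg.norm(C[i]-C[i-1]) for i in range(4)])
E
```

```text
[[572.8 123.   44. ]
 [555.5  80.   44. ]
 [538.4  37.7  44. ]
 [521.3  -5.4  44. ]
 [503.9 -47.8  44. ]] [46.34423847 45.6542446  46.35862321 45.84259182]
[[ 666.2  121.2   42. ]
 [ 573.2 -111.6   42. ]
 [ 464.1  -69.1   42. ]
 [ 558.6  162.2   42. ]] [565.50470482  25.64708189  42.        ]
[[ 695.69301283   98.03113922  108.        ]
 [ 610.13806563 -115.41993989  108.        ]]
die origin [[565.50470482  25.64708189]
 [564.35418981  27.02437436]]
axis ang deg 68.02594561650899
[np.float64(115.17776328828546), np.float64(250.69794509819044), np.float64(117.0335175573742), np.float64(249.90021111805234)]
```

>>> arm_command:
  claw: [0,0,0,0,0]
  linear:
    - [0.25,-0.25,0]
    - [0.5,-0.5,0]
    - [0.75,-0.75,0]
    - [1,-1,0]
    - [1,-1,0]
  rot:
    - [0,0,0]
    - [0,0,0]
    - [0,0,0]
    - [0,0,0]
    - [0,0,0]
  grip_force: 10

```text
t: 0.52
tcp_pos: [277.0, -481.3, 214.3]
ee_rot: [-3.138, -0.003, 0.338]
ft_force: [0.7, 0.0, 0.1]
width: 0.661
grasp_force: 0.0
```

>>> arm_command:
  claw: [0,0,0,0,0]
  linear:
    - [0.25,-0.25,0]
    - [0.5,-0.5,0]
    - [0.75,-0.75,0]
    - [1,-1,0]
    - [1,-1,0]
  rot:
    - [0,0,0]
    - [0,0,0]
    - [0,0,0]
    - [0,0,0]
    - [0,0,0]

```text
t: 0.93
tcp_pos: [338.2, -354.7, 214.5]
ee_rot: [-3.139, -0.002, 0.339]
ft_force: [-0.3, -0.2, -0.2]
width: 0.301
grasp_force: 0.0
```

>>> arm_command:
  claw: [0,0,0,0,0]
  linear:
    - [0.25,-0.25,0]
    - [0.5,-0.5,0]
    - [0.75,-0.75,0]
    - [1,-1,0]
    - [1,-1,0]
  rot:
    - [0,0,0]
    - [0,0,0]
    - [0,0,0]
    - [0,0,0]
    - [0,0,0]

```text
t: 1.35
tcp_pos: [399.9, -228.2, 214.7]
ee_rot: [-3.14, -0.002, 0.339]
ft_force: [-0.0, -0.1, -1.2]
width: 0.005
grasp_force: 0.0
```

>>> arm_command:
  claw: [0,0,0,0,0]
  linear:
    - [0.25,-0.25,0]
    - [0.5,-0.5,0]
    - [0.75,-0.75,0]
    - [1,-1,0]
    - [1,-1,0]
  rot:
    - [0,0,0]
    - [0,0,0]
    - [0,0,0]
    - [0,0,0]
    - [0,0,0]

```text
t: 1.77
tcp_pos: [462.0, -101.2, 214.8]
ee_rot: [-3.14, -0.003, 0.339]
ft_force: [0.3, -0.3, -1.3]
width: 0.007
grasp_force: 0.0
```

>>> arm_command:
  claw: [0,0,0,0,0]
  linear:
    - [0.25,-0.25,0]
    - [0.5,-0.5,0]
    - [0.75,-0.75,0]
    - [1,-1,0]
    - [1,-1,0]
  rot:
    - [0,0,0]
    - [0,0,0]
    - [0,0,0]
    - [0,0,0]
    - [0,0,0]

```text
t: 2.18
tcp_pos: [523.8, 26.1, 214.7]
ee_rot: [-3.139, -0.003, 0.338]
ft_force: [0.8, 0.3, 0.8]
width: 0.006
grasp_force: 0.0
```

>>> arm_command:
  claw: [0,0,0,0,0]
  linear:
    - [0.25,-0.25,0]
    - [0.5,-0.5,0]
    - [0.75,-0.75,0]
    - [1,-1,0]
    - [1,-1,0]
  rot:
    - [0,0,0]
    - [0,0,0]
    - [0,0,0]
    - [0,0,0]
    - [0,0,0]

```text
t: 2.6
tcp_pos: [585.2, 153.0, 214.2]
ee_rot: [-3.138, -0.002, 0.337]
ft_force: [-0.2, 1.4, -0.3]
width: 0.007
grasp_force: 0.0
```

>>> arm_command:
  claw: [0,0,0,0,0,0,0,0,0]
  linear:
    - [0,0,0]
    - [0,0,0]
    - [0,0,0]
    - [0,0,0]
    - [0,0,0]
    - [0,0,0]
    - [0,0,0]
    - [0,0,0]
    - [0,0,0]
  rot:
    - [0,0,-0.039]
    - [0,0,-0.078]
    - [0,0,-0.117]
    - [0,0,-0.156]
    - [0,0,-0.195]
    - [0,0,-0.234]
    - [0,0,-0.273]
    - [0,0,-0.273]
    - [0,0,-0.273]

```text
t: 3.35
tcp_pos: [584.0, 145.1, 214.1]
ee_rot: [-3.141, 0.001, 1.182]
ft_force: [-0.3, -0.3, 0.4]
width: 0.0
grasp_force: 0.0
```

>>> arm_command:
  claw: [0,0,0,0,0]
  linear:
    - [0.1,-0.02,0.3]
    - [0.1,-0.02,0.6]
    - [0.1,-0.02,0.9]
    - [0.1,-0.02,1]
    - [0.1,-0.02,1]
  rot:
    - [0,0,0]
    - [0,0,0]
    - [0,0,0]
    - [0,0,0]
    - [0,0,0]

```text
t: 3.77
tcp_pos: [584.0, 155.5, 111.8]
ee_rot: [-3.137, 0.004, 1.185]
ft_force: [-0.1, 0.4, 0.6]
width: 0.006
grasp_force: 0.0
```

>>> arm_command:
  claw: [0,0,0,0,0]
  linear:
    - [0,0,0.2]
    - [0,0,0.4]
    - [0,0,0.5]
    - [0,0,0.5]
    - [0,0,0.5]
  rot:
    - [0,0,0]
    - [0,0,0]
    - [0,0,0]
    - [0,0,0]
    - [0,0,0]

```text
t: 4.18
tcp_pos: [586.4, 157.1, 65.6]
ee_rot: [3.141, -0.001, 1.187]
ft_force: [-0.1, -1.1, 1.5]
width: 0.001
grasp_force: 0.0
```

```bash
python3 - <<'E'
from station import r,get_image
import cv2,numpy as np
c=get_image("wrist");print(c["intrinsics"][0],c["position"],c["attitude"])
cv2.imwrite("pics/w1.png",c["frame"][:,:,::-1]);s=r.sense();print(s["t"],s["tcp_pos"],s["ee_rot"],s["ft_force"])
E
```

```text
[371.64829954   0.         322.18731829] [616.27384997 230.52373951 235.2453335 ] [ 2.85816675e+00  2.17886958e-04 -3.84337482e-01]
4.2333 [586.75168738 157.35898625  66.04727619] [ 3.13998358e+00 -1.24063593e-03  1.18689863e+00] [-0.26602029  0.40074142 -0.25351893]
```

View pics/w1.png

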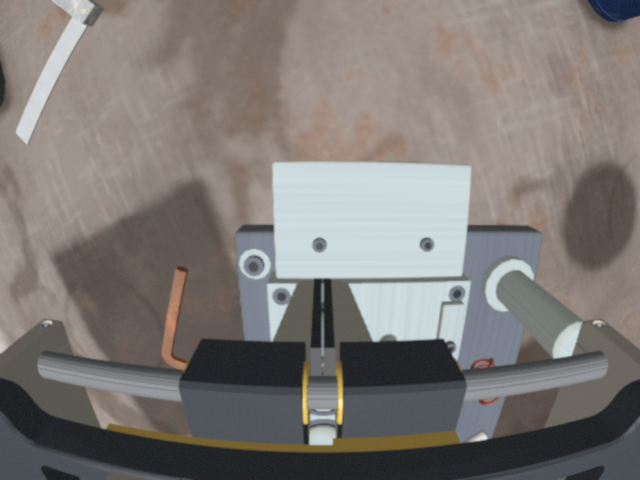

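The wrist view shows the closed tips just over the infeed edge of the die block (323,280), on the row's line. Next I go down to about 4 mm above the face and start the sweep.

>>> arm_command:
  claw: [0,0,0,0,0]
  linear:
    - [0,0,0.08]
    - [0,0,0.16]
    - [0,0,0.2]
    - [0,0,0.2]
    - [0,0,0.2]
  rot:
    - [0,0,0]
    - [0,0,0]
    - [0,0,0]
    - [0,0,0]
    - [0,0,0]

```text
t: 4.65
tcp_pos: [585.5, 156.9, 44.2]
ee_rot: [-3.141, 0.0, 1.187]
ft_force: [0.3, -0.6, -0.0]
width: 0.005
grasp_force: 0.0
```

>>> arm_command:
  claw: [0,0,0,0,0,0,0,0]
  linear:
    - [-0.05,0,0]
    - [-0.1,0,0]
    - [-0.15,0,0]
    - [-0.2,0,0]
    - [-0.25,0,0]
    - [-0.3,0,0]
    - [-0.35,0,0]
    - [-0.37,0,0]
  rot:
    - [0,0,0]
    - [0,0,0]
    - [0,0,0]
    - [0,0,0]
    - [0,0,0]
    - [0,0,0]
    - [0,0,0]
    - [0,0,0]

```text
t: 5.32
tcp_pos: [571.9, 121.3, 44.9]
ee_rot: [3.141, 0.001, 1.186]
ft_force: [0.2, 1.8, 5.4]
width: 0.006
grasp_force: 2.5
```

>>> arm_command:
  claw: [0,0,0,0,0,0,0,0,0,0]
  linear:
    - [-0.05,0,0]
    - [-0.1,0,0]
    - [-0.15,0,0]
    - [-0.2,0,0]
    - [-0.25,0,0]
    - [-0.3,0,0]
    - [-0.35,0,0]
    - [-0.4,0,0]
    - [-0.45,0,0]
    - [-0.46,0,0]
  rot:
    - [0,0,0]
    - [0,0,0]
    - [0,0,0]
    - [0,0,0]
    - [0,0,0]
    - [0,0,0]
    - [0,0,0]
    - [0,0,0]
    - [0,0,0]
    - [0,0,0]

```text
t: 6.15
tcp_pos: [554.0, 78.3, 44.2]
ee_rot: [-3.141, 0.002, 1.186]
ft_force: [-0.4, 0.4, 1.4]
width: 0.006
grasp_force: 0.8
```

```bash
python3 - <<'E'
from station import r,get_image
import cv2,numpy as np
c=get_image("wrist");cv2.imwrite("pics/w2.png",c["frame"][240:480,160:480,::-1].repeat(2,0).repeat(2,1));s=r.sense();print(s["t"],s["tcp_pos"],s["ft_force"])
E
```

```text
6.2 [553.98620004  78.46190019  44.1827951 ] [ 0.31470422 -1.22387883  1.53865456]
```

View pics/w2.png

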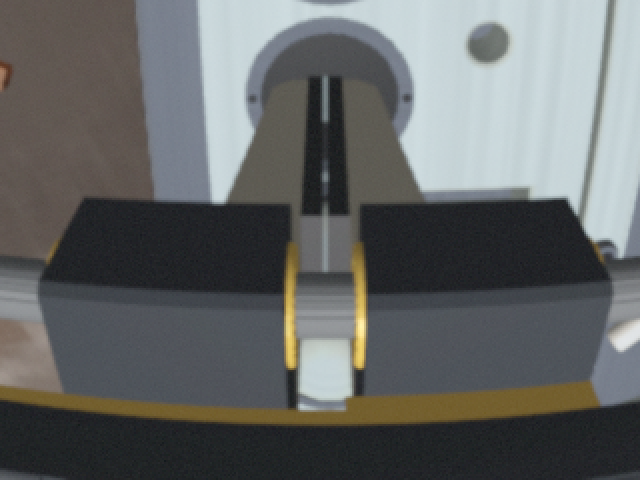

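The view shows the tip on the second bush, centred on the ring at about (330,95). The force on it is only about 1.4 N, so it may be the sticking one. I continue the sweep.

>>> arm_command:
  claw: [0,0,0,0,0,0,0,0,0,0]
  linear:
    - [-0.05,0,0]
    - [-0.1,0,0]
    - [-0.15,0,0]
    - [-0.2,0,0]
    - [-0.25,0,0]
    - [-0.3,0,0]
    - [-0.35,0,0]
    - [-0.4,0,0]
    - [-0.45,0,0]
    - [-0.46,0,0]
  rot:
    - [0,0,0]
    - [0,0,0]
    - [0,0,0]
    - [0,0,0]
    - [0,0,0]
    - [0,0,0]
    - [0,0,0]
    - [0,0,0]
    - [0,0,0]
    - [0,0,0]

```text
t: 7.03
tcp_pos: [537.4, 36.0, 44.7]
ee_rot: [3.141, 0.001, 1.186]
ft_force: [0.4, 2.8, 5.1]
width: 0.007
grasp_force: 2.5
```

>>> arm_command:
  claw: [0,0,0,0,0,0,0,0,0,0]
  linear:
    - [-0.05,0,0]
    - [-0.1,0,0]
    - [-0.15,0,0]
    - [-0.2,0,0]
    - [-0.25,0,0]
    - [-0.3,0,0]
    - [-0.35,0,0]
    - [-0.4,0,0]
    - [-0.45,0,0]
    - [-0.46,0,0]
  rot:
    - [0,0,0]
    - [0,0,0]
    - [0,0,0]
    - [0,0,0]
    - [0,0,0]
    - [0,0,0]
    - [0,0,0]
    - [0,0,0]
    - [0,0,0]
    - [0,0,0]

```text
t: 7.87
tcp_pos: [519.7, -6.9, 44.4]
ee_rot: [-3.141, 0.001, 1.186]
ft_force: [0.6, 3.1, 4.2]
width: 0.003
grasp_force: 2.4
```

>>> arm_command:
  claw: [0,0,0,0,0,0,0,0,0,0]
  linear:
    - [-0.05,0,0]
    - [-0.1,0,0]
    - [-0.15,0,0]
    - [-0.2,0,0]
    - [-0.25,0,0]
    - [-0.3,0,0]
    - [-0.35,0,0]
    - [-0.4,0,0]
    - [-0.45,0,0]
    - [-0.46,0,0]
  rot:
    - [0,0,0]
    - [0,0,0]
    - [0,0,0]
    - [0,0,0]
    - [0,0,0]
    - [0,0,0]
    - [0,0,0]
    - [0,0,0]
    - [0,0,0]
    - [0,0,0]

```text
t: 8.7
tcp_pos: [502.5, -49.6, 44.5]
ee_rot: [-3.141, 0.001, 1.186]
ft_force: [0.6, 1.9, 5.2]
width: 0.004
grasp_force: 2.4
```

>>> arm_command:
  claw: [0,0,0,0,0,0]
  linear:
    - [0,0,-0.2]
    - [0,0,-0.5]
    - [-0.1,0,-0.8]
    - [-0.2,0,-1]
    - [-0.2,0,-1]
    - [-0.2,0,-1]
  rot:
    - [0,0,0]
    - [0,0,0]
    - [0,0,0]
    - [0,0,0]
    - [0,0,0]
    - [0,0,0]

```text
t: 9.2
tcp_pos: [494.8, -68.5, 144.6]
ee_rot: [3.141, 0.002, 1.185]
ft_force: [0.3, -0.2, -0.2]
width: 0.007
grasp_force: 0.0
```

```bash
python3 - <<'E'
from station import r,get_image
import cv2,numpy as np
c=get_image("wrist");cv2.imwrite("pics/w3.png",cv2.resize(c["frame"][120:420,150:550,::-1],None,fx=2,fy=2,interpolation=cv2.INTER_CUBIC));s=r.sense();print(s["t"],s["tcp_pos"],s["ft_force"])
E
```

```text
9.25 [494.32198793 -67.75475964 143.6992186 ] [-0.10847938  1.03021768 -0.67507797]
```

View pics/w3.png

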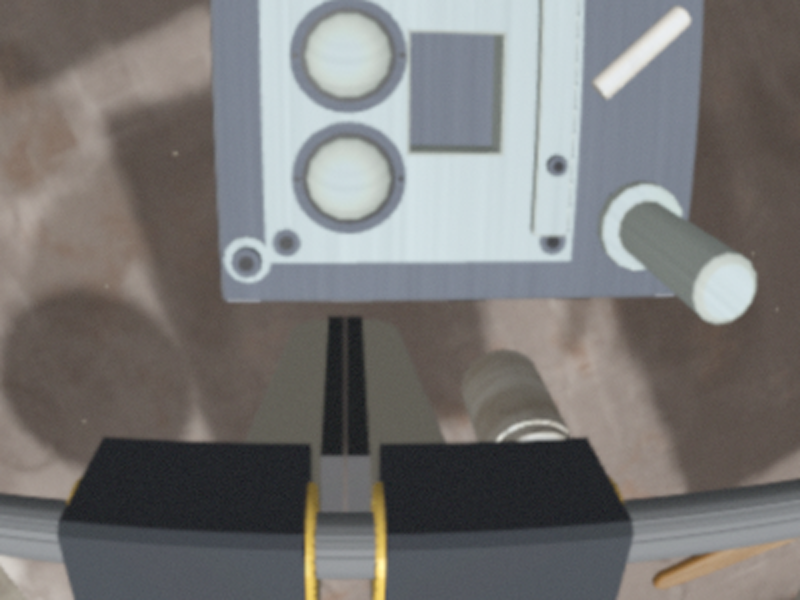

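Lifters 4 (348,55) and 5 (348,178) are up, so I need the upper part of the frame, where 1 to 3 are.

```bash
python3 - <<'E'
from station import r,get_image
import cv2
c=get_image("wrist");cv2.imwrite("pics/w4.png",cv2.resize(c["frame"][0:240,220:460,::-1],None,fx=2.5,fy=2.5,interpolation=cv2.INTER_CUBIC))
E
```

```text
(no output)
```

View pics/w4.png

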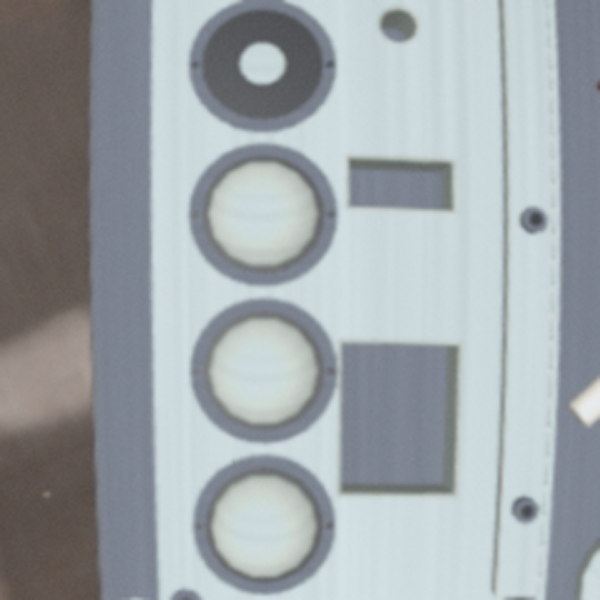

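Lifter 2, at (262,62), is the one that stays down; 3, 4 and 5 are up. I go back over it.

>>> arm_command:
  claw: [0,0,0,0]
  linear:
    - [0.3,0,0]
    - [0.6,0,0]
    - [0.8,0,0]
    - [0.8,0,0]
  rot:
    - [0,0,0]
    - [0,0,0]
    - [0,0,0]
    - [0,0,0]

```text
t: 9.63
tcp_pos: [525.5, 12.8, 143.3]
ee_rot: [-3.139, -0.002, 1.194]
ft_force: [-0.2, 0.6, 0.2]
width: 0.004
grasp_force: 0.0
```

>>> arm_command:
  claw: [0,0,0,0]
  linear:
    - [0.3,0,0]
    - [0.6,0,0]
    - [0.8,0,0]
    - [0.8,0,0]
  rot:
    - [0,0,0]
    - [0,0,0]
    - [0,0,0]
    - [0,0,0]

```text
t: 9.97
tcp_pos: [555.2, 86.3, 143.3]
ee_rot: [-3.139, -0.002, 1.193]
ft_force: [0.1, 0.2, 0.5]
width: 0.009
grasp_force: 0.0
```

>>> arm_command:
  claw: [0,0,0,0,0,0,0]
  linear:
    - [0,0,0.3]
    - [0,0,0.6]
    - [0,0,0.8]
    - [0,0,0.9]
    - [0,0,0.95]
    - [0,0,0.95]
    - [0,0,0.95]
  rot:
    - [0,0,0]
    - [0,0,0]
    - [0,0,0]
    - [0,0,0]
    - [0,0,0]
    - [0,0,0]
    - [0,0,0]

```text
t: 10.55
tcp_pos: [555.8, 81.7, 50.1]
ee_rot: [3.141, -0.0, 1.187]
ft_force: [0.3, -0.4, 0.2]
width: 0.005
grasp_force: 0.0
```

>>> arm_command:
  claw: [0,0,0,0,0]
  linear:
    - [-0.015,0,0.02]
    - [-0.015,0,0.04]
    - [-0.015,0,0.06]
    - [-0.015,0,0.065]
    - [-0.015,0,0.065]
  rot:
    - [0,0,0]
    - [0,0,0]
    - [0,0,0]
    - [0,0,0]
    - [0,0,0]

```text
t: 10.97
tcp_pos: [555.6, 80.2, 44.0]
ee_rot: [3.14, 0.0, 1.187]
ft_force: [-1.3, -1.0, 4.7]
width: 0.005
grasp_force: 2.4
```

>>> arm_command:
  claw: [0,0,0,0]
  linear:
    - [0,0,0.005]
    - [0,0,0.005]
    - [0,0,0.005]
    - [0,0,0.005]
  rot:
    - [0,0,0]
    - [0,0,0]
    - [0,0,0]
    - [0,0,0]

```text
t: 11.3
tcp_pos: [555.6, 80.3, 43.9]
ee_rot: [3.14, 0.0, 1.187]
ft_force: [-2.3, -1.1, 8.4]
width: 0.006
grasp_force: 4.2
```

>>> arm_command:
  claw: [0,0,0,0,0,0,0,0,0,0]
  linear:
    - [0,0,0]
    - [0,0,0]
    - [0,0,0]
    - [0,0,0]
    - [0,0,0]
    - [0,0,0]
    - [0,0,0]
    - [0,0,0]
    - [0,0,0]
    - [0,0,0]
  rot:
    - [0,0,0]
    - [0,0,0]
    - [0,0,0]
    - [0,0,0]
    - [0,0,0]
    - [0,0,0]
    - [0,0,0]
    - [0,0,0]
    - [0,0,0]
    - [0,0,0]

```text
t: 12.13
tcp_pos: [555.6, 80.2, 43.9]
ee_rot: [3.14, 0.0, 1.187]
ft_force: [-1.5, -0.4, 8.5]
width: 0.006
grasp_force: 4.1
```

```bash
python3 - <<'E'
from station import r,get_image
import cv2
c=get_image("wrist");cv2.imwrite("pics/w5.png",cv2.resize(c["frame"][150:390,180:480,::-1],None,fx=2.4,fy=2.4));print(r.sense()["ft_force"])
E
```

```text
[-2.07178329 -0.14362935  7.59305503]
```

View pics/w5.png

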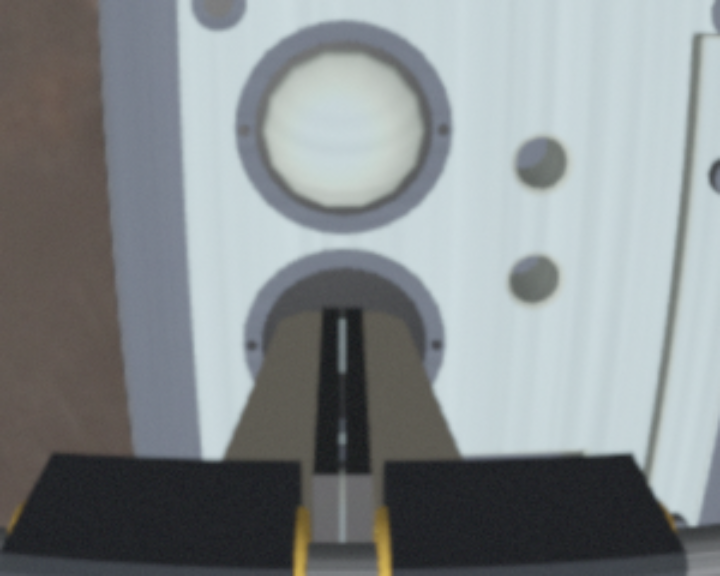

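Lifter 1, at (343,130), stands up. The tip rests on the sunk lifter 2, at (343,345), with a steady 8 N.

```bash
python3 -c "
from station import r
print(r.sign_off())"
```

```text
the job is handed in; nothing more can be done
None
```

The gummed-up lifter is the second one from the infeed end; the fingertip is resting on it with about 8 N, keeping it down, the other four stood up when last seen, and the job is handed in (no verdict was returned).

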